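# Open the lift-and-slide hatch of a chilled sample well

## Robot

A 6-joint arm with a two-finger parallel gripper is mounted at the origin on the work surface. World frame = base frame: x ahead of the robot, y to its left, z up, the work surface at z = 0. Lengths are in m, angles in degrees, forces in N, time in s.
With the tool pointing down it reaches from about 0.4 to 0.825 m from the base axis. Payload 7 kg.
Tool frame: the origin (TCP) lies midway between the tips of the shut fingers; the grasp point (between the pads) lies r.pinch_z behind it (r.pinch_z is the distance from the TCP to the grasp point, in m); z points along the fingers, y is the line along which they close (so a half turn about z gives the same grasp; the last joint's range is limited). The gripper opens to 88 mm and grips with 3 to 60 N. Pads are 19 mm wide; open, the fingers measure 130 mm over their backs; the gripper's body (78 mm by 193 mm) begins 47 mm behind the grasp point.
Start: joints at [79.647, 20.546, 0.682, 0, -70.136, -16.507], TCP at [0.305, 0.602, 0.227] pointing down, gripper open.
Joint ranges: [-176.03, 176.03], [-82.01, 121.73], [-58.28, 71.71], [-173.87, 95.51], [-174.79, -0.11], [-173.66, 173.66]. Speed limits (degrees/s): [136.94, 136.94, 172.46, 180, 180, 180].

## Interface

Orientations are given as [roll, pitch, yaw] about the fixed x, y, z axes, in that order (R = Rz(yaw) Ry(pitch) Rx(roll)).
In Python, from plant import r, optics, job gives the robot as it stands.
- The arm moves only by the shell command python3 -m crank 'ROWS' [FORCE]. ROWS is JSON, a list of rows, each an object with "xyz": the shift along the tool's x, y, z in units of 30 mm (1.0 is 30 mm), a list of three; "delta_rot": the turn, a rotation vector about the tool's x, y, z in degrees, a list of three; "claw": the closure, from 0 (fully open) to 1 (shut). A call has 1 to 20 rows; each row is the pose to reach, as a shift and turn from the pose commanded when the call began, along the tool's axes at that moment; what a row does not reach only later rows make up. A row lasts 1/8 s, in which the tool goes at most 62.5 mm and 10.7 degrees, less where a joint would pass 70% of its speed; a pose out of reach is approached as far as the arm can. A call with a gripper value outside its range is refused whole. The fingers move at their own pace and stop on an object; FORCE is the grip in N (left out, the last holds). Time passes only in rows, so rows that repeat a pose let the fingers close. It gives the time, the measured TCP pose, the force, the opening and the grip force at its end, in the units of the state.
- r.get_state(): the state, without advancing time (a new reading comes with each control period).
- optics.capture(name): name is "side" or "top"; returns a dict with "img" (480x640x3 uint8, blue, green, red), "fovy" (degrees; the focal length in pixels is half the picture's height over the tangent of half this angle, whatever the lens; pixels are square), "cx", "cy" (the principal point, pixels), "eye" and "rotation" of the camera in the world. Camera axes: x right, y up, looking along -z (the intrinsics and any distortion apply to the point x, -y, -z); pixel columns grow to the right and rows downward; lengths in m; the calibration is good to about 2 mm. A picture is of the moment at which its call begins. There is no depth.
- job.close_job(): hands the job in; it is judged then, once.
The state is a dict: "time_s": time; "joints": joint angles; "qd": joint speeds; "joint_torque": joint torques, N m; "tcp_pos": TCP position; "eef_rot": TCP orientation; "contact_force": force on the tool from outside, world axes, zero at the start; "moment": the same for the moment, N m; "gripper_width": finger opening in m; "gripper_force": force on a finger pad.
Only numpy, scipy, OpenCV 4.12 (cv2) and the standard library are available. Lean on these libraries where they do the work, as an engineer would, in place of code of your own. Each camera call takes 0.05 s, during which the arm holds its last target. There are 200 camera calls.

## Task

Open the chilled sample well so that the sample bottles inside can be reached: draw the flush bolt fully back, lift the hatch level off its recessed seat by its bail handle, carry it along its channels and set it down flat on the deck short of the control head, and let go. Then take it again by its turned-up rear edge and slide it fully home against the stop under the head, without slamming it. Leave the bolt drawn and the bottles and other things about the bench where they are.

Things in the scene. Friction and masses are not known exactly. Their poses are not given: they have to be found in the camera images.
- well: Bench-top chilled sample well, fixed: white cabinet, steel deck 140 mm above the bench. Origin on the bench straight under the centre of the hatch's seat; z up; the hatch opens towards its -y. It spans x +-125, y -290 to +180 mm. A grey control head (top 290 mm above the bench) bridges the deck from y = -290 to -175 mm, leaving a tunnel 52 mm high in which the open hatch parks.
- seat (a point): Centre of the hatch's seat, on its ledge level 130 mm above the bench, axes as the well's: a recess 194 (x) by 174 mm (y), 10 mm deep in the deck, round an opening of 170 x 150 mm. The hatch must rise more than 10 mm to pass the recess's edge (y = -87 mm) onto the deck.
- channel (a point): On the deck at the recess's -y edge, midway between the two aluminium channels that run along y on both sides (walls at x = +-97.5 mm) from the rear deck into the tunnel. Each has an inward lip 9 mm wide over the hatch's margin, underside 24 mm and top 28 mm above the deck: the hatch, 10 mm thick, can rise at most 24 mm from its seat.
- hatch: Aluminium hatch: flat panel 190 (x) by 170 (y) by 10 mm, 0.4 to 0.75 kg, balanced about its handle. Origin at the centre of its underside, z up, axes as the well's. It starts in its seat, top flush with the deck, 2 to 2.5 mm play around. On the deck its underside is 140 mm above the bench. Let go less than 90 mm along from its seat, it is not yet carried by the deck and tips back into the recess.
- hatch_handle (a point): Centre of the steel bar of the bail handle in the middle of the hatch, 38 mm above the hatch's underside. The bar is 10 mm wide (x), 10 mm high and 70 mm long along the hatch's y, with a post 10 mm thick near each end (y = -30 and +30 mm); 23 mm free under the bar. Axes as the hatch's.
- hatch_lip (a point): Middle of the hatch's turned-up rear edge, 83 mm to +y of its centre: an upright flange 90 mm long along x, 4 mm thick (y), standing 28 mm above the hatch's top. This point is half-way up the flange, 24 mm above the hatch's underside. On the deck the hatch slides with about 3 to 6 N, a little more to start it.
- bolt (a joint): Travel of the flush bolt in m: 0 fully shot, 0.024 fully drawn (towards the well's +y, away from the hatch). Starts at 0 to 0.004. Its flat steel tongue lies in a groove of the rear deck and when shot reaches 14 mm into a pocket of the hatch's rear edge, holding it down; it is clear of the hatch from 0.016. It stays where it is left; 2 to 3 N moves it.
- bolt_stud (a point): Middle of the bolt's black upright thumb stud on the rear deck, 14 mm above the deck: 10 mm (x) by 14 mm (y), top 26 mm above the deck. It moves along the well's y with the bolt; at 0 it stands at x = -50, y = +115 mm of the well, 30 mm behind the hatch's rear edge. Axes as the well's.
- home (a point): Where the hatch's origin lies when it is fully home under the control head: on the deck, 180 mm to -y of the seat's centre, axes as the well's. The rubber stop allows 2 mm more. The hatch's handle is then under the head, its turned-up edge 78 mm out in front of the head.
- head_face (a point): Centre of the control head's upright +y face, 240 mm above the bench; the face spans the cabinet's width, from 192 to 290 mm above the bench. The gripper must stay on its +y side.
- vial: Bystander, leave alone: small clear glass jar with white cap, 26 mm across, 45 mm high, standing on the well unit's rear deck. Origin at its underside.
- filter: Bystander, leave alone: white disc syringe filter with a nipple on top, 33 mm across, 18 mm high, lying on the well unit's rear deck between bolt and jar. Origin at its underside.
- bottle_a: Bystander, leave alone: glass bottle with red screw cap, 64 mm across, 130 mm high, on the bench close to the well unit's +y end. Origin at its underside.
- bottle_b: Bystander, leave alone: glass bottle with red screw cap, 56 mm across, 100 mm high, standing on the bench. Origin at its underside.
- beaker: Bystander, leave alone: glass beaker, 72 mm across, 90 mm high, standing on the bench. Origin at its underside.
- syringe: Bystander, leave alone: large clear plastic syringe lying on the bench, about 165 mm long. Origin at its underside. It is the middle of its length, which lies along its x.
- tipbox: Bystander, leave alone: grey and clear pipette-tip box, 86 x 122 x 66 mm, on the bench. Origin at its underside.
- tuberack: Bystander, leave alone: white rack of capped tubes, 60 x 150 mm, 74 mm high, on the bench. Origin at its underside.

How it is judged (in metres and radians):
On the way, in this order (a step that is already met when the one before it is completed fails the run):
1. the bolt is drawn fully back (18 mm or more) while the hatch is still down in its seat (value of joint bolt above 0.018 m and z of hatch in the frame of well below 0.134 m), for 0.1 s.
2. the hatch is lifted level (within 7 degrees) out of its recess by its bail handle (fingers on it, grasp point within 60 mm of the handle), its underside above the deck (z of hatch in the frame of well above 0.1405 m and angle between hatch's own z axis and vertical below 0.12 rad and y of hatch in the frame of well above -0.06 m and contact force between the fingers and hatch above 0.3 N and distance between the grasp point and hatch_handle below 0.06 m), for 0.1 s.
3. the hatch lies flat on the deck in its channels, 60 to 160 mm along from its seat, let go by the gripper (z of hatch in the frame of well between 0.137 and 0.1435 m and angle between hatch's own z axis and vertical below 0.04 rad and y of hatch in the frame of well between -0.16 and -0.06 m and contact force between the fingers and hatch below 0.1 N), for 0.2 s.
4. the hatch is taken or pushed again, now at its turned-up rear edge (fingers on the hatch, grasp point within 60 mm of the middle of that edge), before it is home (contact force between the fingers and hatch above 0.3 N and distance between the grasp point and hatch_lip below 0.06 m and y of hatch in the frame of well between -0.168 and -0.06 m), for 0.05 s.
At the end, for the whole second after the job is handed in: The hatch lies flat on the deck in its channels, fully home under the control head (within 7 mm of its home place, within 6 mm sideways), released and at rest, and the bolt is still drawn (16 mm or more) (z of hatch in the frame of well between 0.137 and 0.1435 m and angle between hatch's own z axis and vertical below 0.04 rad and y of hatch in the frame of well below -0.173 m and x of hatch in the frame of well between -0.006 and 0.006 m and value of joint bolt above 0.016 m and contact force between the fingers and hatch below 0.1 N); the robot touches nothing.
It fails at once if the hatch is tipped more than 14 degrees (angle between hatch's own z axis and vertical above 0.25 rad).
It fails at once if the hatch is slammed or thrown (faster than 0.6 m/s) (linear speed of hatch above 0.6 m/s).
It fails at once if a bystander is moved more than 25 mm (distance of any of vial, filter, bottle_a, bottle_b, beaker, syringe, tipbox, tuberack from where it was at the start of the episode above 0.025 m).
It also fails if it takes over 48 s, if anything falls off the work surface, if the arm or the gripper's body presses on something with over 40 N, if the wrist force passes 120 N, or if a joint passes its speed limit or range.

## Working session

There is one attempt and no reset: what is moved stays moved. The work goes in short steps, Python scripts to look and compute and a shell command to move; the robot and the scene stay as the last step left them, time stands still between calls to the robot, and variables do not carry over. Pictures are saved under pics/ and viewed, at most 10 in all, crops included, and the job is handed in when it is done.

```bash
mkdir -p pics; ls
python3 - <<'E'
from plant import r, optics, job
import cv2
print(r.get_state(), r.pinch_z)
for n in("side","top"):
    c=optics.capture(n); cv2.imwrite(f"pics/{n}0.png",c["img"]); print({k:v for k,v in c.items() if k!="img"})
E
```

```text
pics
{'time_s': 0.0, 'joints': array([ 7.96475079e+01,  2.05914017e+01,  6.34021765e-01, -1.78438248e-02,
       -7.01353784e+01, -1.65035887e+01]), 'qd': array([-0.05668496,  0.07050284, -0.00993481, -0.00729354, -0.02743851,
       -0.01525662]), 'joint_torque': array([ 6.50367638e-04, -5.82714164e+01,  2.93042511e+01,  6.99714705e+00,
        6.67290558e-03, -1.60158006e-04]), 'tcp_pos': array([0.30478485, 0.60173519, 0.2256321 ]), 'eef_rot': array([ 1.79906298e+02, -1.02693516e-02, -2.68621493e+01]), 'contact_force': array([-0.49076053,  0.44381724,  0.54628234]), 'moment': array([-0.01024806, -0.0015589 ,  0.00737753]), 'gripper_force': 0.0, 'gripper_width': 0.08741200870733912} 0.0188
{'fovy': 49.75704801892577, 'cx': 322.85034434898785, 'cy': 246.458541632728, 'eye': array([ 0.45215684, -0.9706133 ,  0.82739401]), 'rotation': array([55.97585077,  0.52846802, -1.47935242])}
{'fovy': 46.40558827733307, 'cx': 307.86691807440627, 'cy': 240.88274612919716, 'eye': array([ 2.51008831e-01, -1.56006465e-03,  1.57978158e+00]), 'rotation': array([  9.78091484,   1.62256072, -91.00587218])}
```

View pics/top0.png

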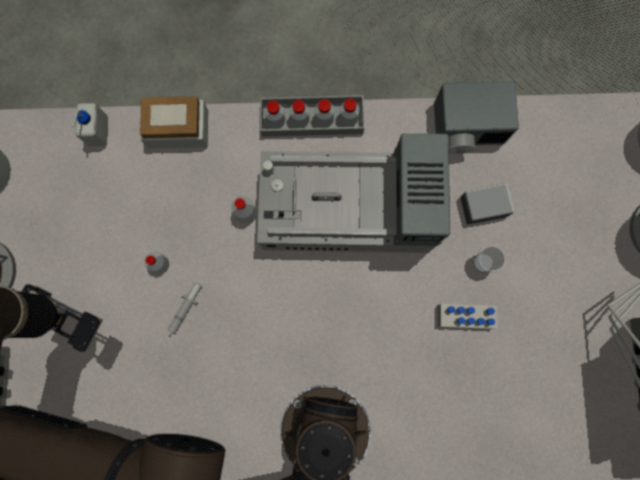

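View pics/side0.png

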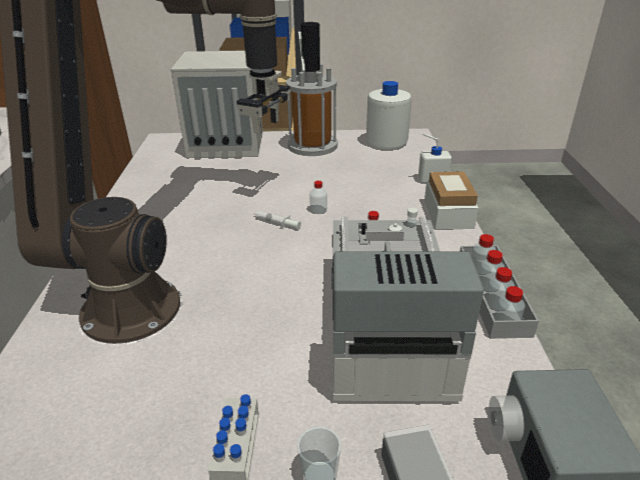

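The top view shows the well with its +y to image left: bail handle at about (326,197), dark bolt stud near (268-285,214), and head face edge near x≈398. Bottle_a is at (242,210). The side view is mostly blocked by the head. Next I'll write helpers and take an enlarged crop.

```bash
cat > h.py <<'E'
import numpy as np, cv2
from scipy.spatial.transform import Rotation as R
def K(c):
    f=240/np.tan(np.radians(c["fovy"])/2); return f,c["cx"],c["cy"]
def rot(c): return R.from_euler("xyz",c["rotation"],degrees=True).as_matrix()
def proj(c,P):
    f,cx,cy=K(c); p=(np.atleast_2d(P)-c["eye"])@rot(c)
    return np.c_[cx+f*p[:,0]/-p[:,2], cy-f*p[:,1]/-p[:,2]]
def cast(c,uv,z):
    f,cx,cy=K(c); uv=np.atleast_2d(uv)
    d=np.c_[(uv[:,0]-cx)/f,-(uv[:,1]-cy)/f,-np.ones(len(uv))]@rot(c).T
    return c["eye"]+d*((z-c["eye"][2])/d[:,2])[:,None]
def tool(p,yaw_to=None):
    """shift from the commanded pose to p (TCP), in tool axes, units of 30 mm"""
    from plant import r
    s=r.get_state(); M=R.from_euler("xyz",s["eef_rot"],degrees=True).as_matrix()
    return M.T@(np.array(p)-s["tcp_pos"])/.03
E
python3 - <<'E'
import sys; sys.path.insert(0,'.')
from plant import optics,r
from h import *
c=optics.capture("top"); s=r.get_state()
print("tcp proj",proj(c,s["tcp_pos"]))
im=c["img"][130:265,225:425]; im=cv2.resize(im,None,fx=4,fy=4,interpolation=cv2.INTER_CUBIC); cv2.imwrite("pics/crop.png",im)
# handle: dark blob on the hatch; stud: dark blob on rear deck
g=cv2.cvtColor(c["img"],cv2.COLOR_BGR2GRAY)
m=(g<75).astype(np.uint8); n,l,st,ce=cv2.connectedComponentsWithStats(m)
for i in range(1,n):
    if 240<ce[i,0]<400 and 140<ce[i,1]<250 and st[i,4]>4: print(st[i],ce[i].round(1))
E
```

```text
tcp proj [[ 74.64380863 319.30521759]]
[ 255  137  193  133 5544] [364.8 228.1]
[262 170  11   7  52] [266.7 172.8]
[312 196  29   5  98] [325.3 198.2]
[232 208  25  20 207] [244.5 219.1]
[264 211   9   7  62] [268.1 214. ]
[278 211   6   8  37] [280.6 214.3]
```

View pics/crop.png

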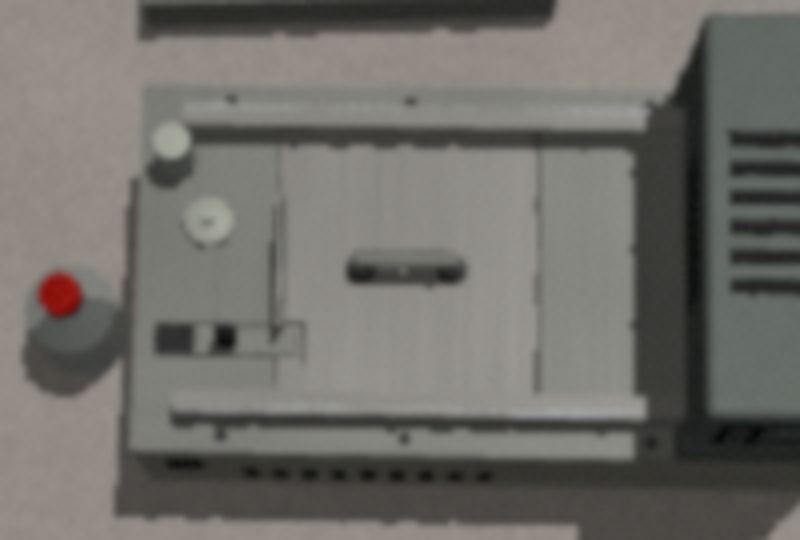

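The crop shows the deck's rear corners at crop (147,88)/(130,450), the bar at (348..465,257), the stud at (222,339), the head's top edge at (708,15)/(708,415), and the recess edge at x≈538. I'll fit the well pose from these by casting rays.

Run:
```python
import sys; sys.path.insert(0,'.')
from plant import optics,r
from h import *
from scipy.optimize import least_squares
c=optics.capture("top")
pts=[((147,88),(125,180,140)),((130,450),(-125,180,140)),((348,257),(0,35,173)),((465,257),(0,-35,173)),((708,15),(125,-175,290)),((708,415),(-125,-175,290))]
W=[];M=[]
for uv,m in pts:
    W.append(cast(c,np.array(uv)/4+[225,130],m[2]/1000)[0,:2]); M.append(np.array(m[:2])/1000)
W=np.array(W);M=np.array(M)
def T(q,M):
    a=q[2];return q[:2]+M@np.array([[np.cos(a),np.sin(a)],[-np.sin(a),np.cos(a)]])
s=least_squares(lambda q:(T(q,M)-W).ravel(),[.6,0,0])
q=s.x;print("well",q[:2],np.degrees(q[2]));print(((T(q,M)-W)*1000).round(1))
inv=lambda P:(P-q[:2])@np.array([[np.cos(q[2]),-np.sin(q[2])],[np.sin(q[2]),np.cos(q[2])]])*1000
for n,uv,z in[("stud",(222,339),.166),("recess",(540,140),.14),("recess",(536,395),.14),("vial",(171,140),.185),("filter",(208,219),.158),("bot_a",(60,294),.13)]:
    w=cast(c,np.array(uv)/4+[225,130],z)[0,:2];print(n,w.round(3),inv(w).round(1))
```

```text
well [ 0.61519693 -0.01844612] -2.367521793719524
[[ 2.1  1.5]
 [-0.9 -0.2]
 [ 0.2 -4.7]
 [-0.8  1. ]
 [ 2.3  1.6]
 [-2.9  0.7]]
stud [0.566 0.104] [-54.5 120.1]
recess [ 0.702 -0.108] [ 90.5 -85.6]
recess [ 0.529 -0.099] [-82.6 -84.4]
vial [0.694 0.134] [ 72.7 155.9]
filter [0.648 0.113] [ 27.7 132.6]
bot_a [0.607 0.214] [-17.8 232.4]
```

```bash
python3 -c "
from h import *;print(tool((.568,.103,.21)))"
```

```text
[15.33911642 10.87176963  0.5452616 ]
```

```bash
python3 -m crank '[{"xyz":[4,2.8,0],"delta_rot":[0,0,16],"claw":0.3},{"xyz":[8,5.5,0],"delta_rot":[0,0,32],"claw":0.66},{"xyz":[15.34,10.87,0.5],"delta_rot":[0,0,65.5],"claw":0.66},{"xyz":[15.34,10.87,0.5],"delta_rot":[0,0,65.5],"claw":0.66},{"xyz":[15.34,10.87,0.5],"delta_rot":[0,0,65.5],"claw":0.66},{"xyz":[15.34,10.87,0.5],"delta_rot":[0,0,65.5],"claw":0.66},{"xyz":[15.34,10.87,0.5],"delta_rot":[0,0,65.5],"claw":0.66},{"xyz":[15.34,10.87,0.5],"delta_rot":[0,0,65.5],"claw":0.66},{"xyz":[15.34,10.87,0.5],"delta_rot":[0,0,65.5],"claw":0.66},{"xyz":[15.34,10.87,0.5],"delta_rot":[0,0,65.5],"claw":0.66},{"xyz":[15.34,10.87,0.5],"delta_rot":[0,0,65.5],"claw":0.66},{"xyz":[15.34,10.87,0.5],"delta_rot":[0,0,65.5],"claw":0.66},{"xyz":[15.34,10.87,0.5],"delta_rot":[0,0,65.5],"claw":0.66},{"xyz":[15.34,10.87,0.5],"delta_rot":[0,0,65.5],"claw":0.66}]' 15
python3 - <<'E'
from plant import optics
from h import *
a=optics.capture("top")["img"][140:270,190:390];b=optics.capture("side")["img"][190:290,300:500]
cv2.imwrite("pics/p1.png",np.vstack([cv2.resize(x,None,fx=k,fy=k,interpolation=cv2.INTER_CUBIC) for x,k in((a,2.5),(b,2.5))]))
E
```

```text
time_s: 1.95
tcp_pos: [0.568, 0.1042, 0.2117]
eef_rot: [-180.0, 0.0, -92.3]
contact_force: [-0.0, 0.1, -0.5]
gripper_width: 0.0298
gripper_force: 0.0
```

View pics/p1.png

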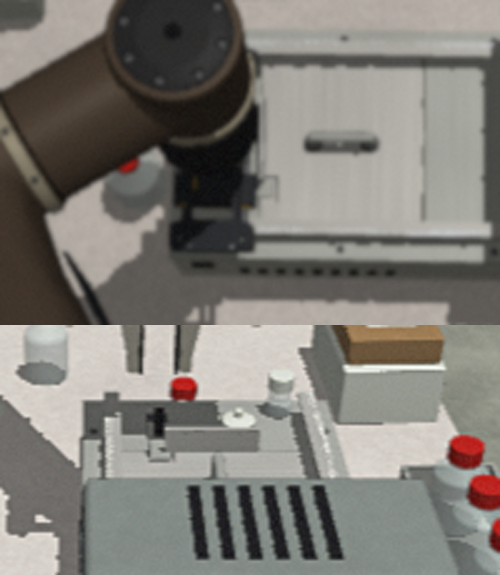

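The side crop shows the two fingers centred on column ≈160, above the stud (top at crop (158,409), full image about (363,224)). I'll check the line-up across both views.

Run:
```python
from plant import optics
from h import *
c=optics.capture("side"); im=c["img"][210:240,350:380]; g=im.max(2)
m=(g<60).astype(np.uint8); n,l,st,ce=cv2.connectedComponentsWithStats(m); print([(s+[350,210,0,0,0]).tolist() for s in st[1:] if s[4]>5])
for z in (.166,.16,.14): print(z,proj(c,(.568,.1042,z)).round(1))
print(cast(c,(363.2,224),.166))
```

```text
[[359, 223, 8, 12, 56]]
0.166 [[361.4 223.7]]
0.16 [[361.4 225.8]]
0.14 [[361.1 232.7]]
[[0.57216839 0.1028473  0.166     ]]
```

```bash
python3 -m crank '[{"xyz":[0,-0.08,1.0],"delta_rot":[0,0,0],"claw":0.66},{"xyz":[0,-0.08,1.6],"delta_rot":[0,0,0],"claw":0.66},{"xyz":[0,-0.08,2.0],"delta_rot":[0,0,0],"claw":0.66},{"xyz":[0,-0.08,2.18],"delta_rot":[0,0,0],"claw":0.66},{"xyz":[0,-0.08,2.18],"delta_rot":[0,0,0],"claw":0.66},{"xyz":[0,-0.08,2.18],"delta_rot":[0,0,0],"claw":1},{"xyz":[0,-0.08,2.18],"delta_rot":[0,0,0],"claw":1},{"xyz":[0,-0.08,2.18],"delta_rot":[0,0,0],"claw":1},{"xyz":[0,-0.08,2.18],"delta_rot":[0,0,0],"claw":1},{"xyz":[0,-0.08,2.18],"delta_rot":[0,0,0],"claw":1}]' 15
```

```text
time_s: 3.35
tcp_pos: [0.5707, 0.1033, 0.1466]
eef_rot: [-180.0, 0.0, -92.4]
contact_force: [-1.9, 1.2, 5.2]
gripper_width: 0.0096
gripper_force: 15.0
```

```bash
python3 -m crank '[{"xyz":[-0.15,0,0],"delta_rot":[0,0,0],"claw":1},{"xyz":[-0.3,0,0],"delta_rot":[0,0,0],"claw":1},{"xyz":[-0.45,0,0],"delta_rot":[0,0,0],"claw":1},{"xyz":[-0.6,0,0],"delta_rot":[0,0,0],"claw":1},{"xyz":[-0.7,0,0],"delta_rot":[0,0,0],"claw":1},{"xyz":[-0.78,0,0],"delta_rot":[0,0,0],"claw":1},{"xyz":[-0.84,0,0],"delta_rot":[0,0,0],"claw":1},{"xyz":[-0.84,0,0],"delta_rot":[0,0,0],"claw":1}]' 15
```

```text
time_s: 4.35
tcp_pos: [0.5714, 0.1245, 0.1466]
eef_rot: [179.9, -0.3, -92.4]
contact_force: [1.4, -16.7, 6.6]
gripper_width: 0.0103
gripper_force: 15.0
```

```bash
python3 -m crank '[{"xyz":[0.1,0,0],"delta_rot":[0,0,0],"claw":0.66},{"xyz":[0.1,0,0],"delta_rot":[0,0,0],"claw":0.66},{"xyz":[0.1,0,0],"delta_rot":[0,0,0],"claw":0.66},{"xyz":[0.1,0,-1],"delta_rot":[0,0,0],"claw":0.66},{"xyz":[0.1,0,-2.2],"delta_rot":[0,0,0],"claw":0.66},{"xyz":[4.8,-1.4,-2.2],"delta_rot":[0,0,0],"claw":0.66},{"xyz":[4.8,-1.4,-2.2],"delta_rot":[0,0,0],"claw":0.66},{"xyz":[4.8,-1.4,-2.2],"delta_rot":[0,0,0],"claw":0.66},{"xyz":[4.8,-1.4,-2.2],"delta_rot":[0,0,0],"claw":0.66},{"xyz":[4.8,-1.4,-2.2],"delta_rot":[0,0,0],"claw":0.66}]' 15
python3 - <<'E'
from plant import optics
from h import *
print(tool((.6157,-.0175,.150)))
t=optics.capture("top");b=optics.capture("side")
a=t["img"][140:270,190:390];b=b["img"][190:290,300:500]
cv2.imwrite("pics/p2.png",np.vstack([cv2.resize(x,None,fx=k,fy=k,interpolation=cv2.INTER_CUBIC) for x,k in((a,2.5),(b,2.5))]))
E
```

```text
time_s: 5.6
tcp_pos: [0.6076, -0.0166, 0.212]
eef_rot: [180.0, 0.0, -92.4]
contact_force: [-0.3, 0.2, -0.2]
gripper_width: 0.0295
gripper_force: 0.0
[ 0.01883771 -0.27113813  2.06669188]
```

View pics/p2.png

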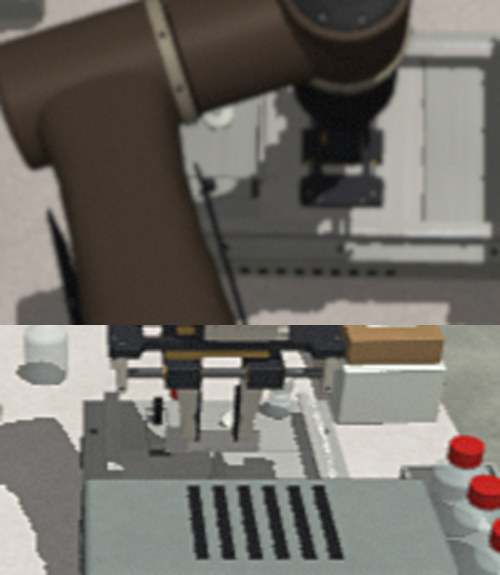

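The stud is now higher in the side crop, at about (157,400), so it is drawn. The fingers straddle the area above the handle. Descending to grasp.

```bash
python3 -m crank '[{"xyz":[0,-0.27,0.2],"delta_rot":[0,0,0],"claw":0.66},{"xyz":[0,-0.27,1.0],"delta_rot":[0,0,0],"claw":0.66},{"xyz":[0,-0.27,1.7],"delta_rot":[0,0,0],"claw":0.66},{"xyz":[0,-0.27,2.05],"delta_rot":[0,0,0],"claw":0.66},{"xyz":[0,-0.27,2.05],"delta_rot":[0,0,0],"claw":0.66},{"xyz":[0,-0.27,2.05],"delta_rot":[0,0,0],"claw":1},{"xyz":[0,-0.27,2.05],"delta_rot":[0,0,0],"claw":1},{"xyz":[0,-0.27,2.05],"delta_rot":[0,0,0],"claw":1},{"xyz":[0,-0.27,2.05],"delta_rot":[0,0,0],"claw":1},{"xyz":[0,-0.27,2.05],"delta_rot":[0,0,0],"claw":1}]' 35
```

```text
time_s: 6.95
tcp_pos: [0.6157, -0.0175, 0.1514]
eef_rot: [-180.0, 0.0, -92.3]
contact_force: [-3.0, 1.1, 5.7]
gripper_width: 0.0095
gripper_force: 35.0
```

```bash
python3 -c "
from plant import r;s=r.get_state();print(s['contact_force'],s['moment'])"
```

```text
[-3.02013048  1.09655083  5.74709173] [0.46489762 1.17802025 0.04377542]
```

```bash
python3 -m crank '[{"xyz":[0,0.03,-0.08],"delta_rot":[0,0,0],"claw":1},{"xyz":[0,0.03,-0.2],"delta_rot":[0,0,0],"claw":1},{"xyz":[0,0.03,-0.35],"delta_rot":[0,0,0],"claw":1},{"xyz":[0,0.03,-0.5],"delta_rot":[0,0,0],"claw":1},{"xyz":[0,0.03,-0.58],"delta_rot":[0,0,0],"claw":1},{"xyz":[0,0.03,-0.58],"delta_rot":[0,0,0],"claw":1},{"xyz":[0,0.03,-0.58],"delta_rot":[0,0,0],"claw":1},{"xyz":[0,0.03,-0.58],"delta_rot":[0,0,0],"claw":1}]' 35
python3 - <<'E'
from plant import optics
from h import *
c=optics.capture("side")
for z in (.14,.168,.192): print(z,proj(c,(.615,.065,z)).round(1))
b=c["img"][190:290,300:500]; cv2.imwrite("pics/p3.png",cv2.resize(b,None,fx=4,fy=4,interpolation=cv2.INTER_CUBIC))
E
```

```text
time_s: 7.95
tcp_pos: [0.6147, -0.0175, 0.1679]
eef_rot: [180.0, -0.0, -92.4]
contact_force: [-0.2, 0.6, -4.3]
gripper_width: 0.0094
gripper_force: 35.0
0.14 [[382.  241.1]]
0.168 [[382.7 231.2]]
0.192 [[383.2 222.6]]
```

View pics/p3.png

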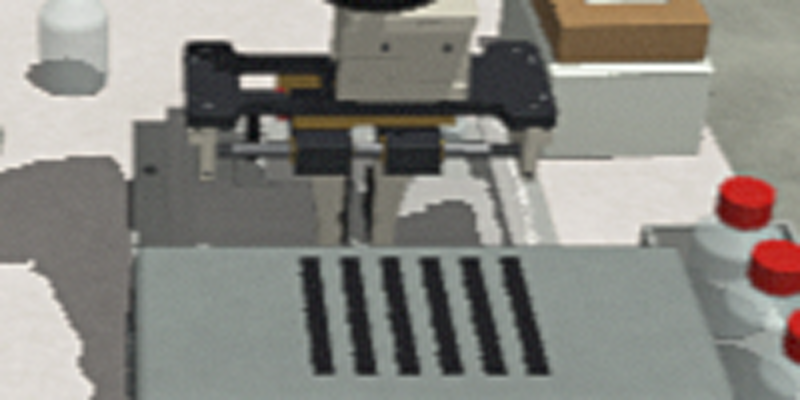

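The fingers hold the bar at around (360,215) with the body clear of the channels. The wrist reads about −4.3 N, which matches the hatch hanging freely (0.44 kg). Carrying it along.

```bash
python3 -m crank '[{"xyz":[0.2,0,0],"delta_rot":[0,0,0],"claw":1},{"xyz":[0.6,0,0],"delta_rot":[0,0,0],"claw":1},{"xyz":[1.0,0,0],"delta_rot":[0,0,0],"claw":1},{"xyz":[1.4,0,0],"delta_rot":[0,0,0],"claw":1},{"xyz":[1.8,0,0],"delta_rot":[0,0,0],"claw":1},{"xyz":[2.2,0,0],"delta_rot":[0,0,0],"claw":1},{"xyz":[2.6,0,0],"delta_rot":[0,0,0],"claw":1},{"xyz":[3.0,0,0],"delta_rot":[0,0,0],"claw":1},{"xyz":[3.4,0,0],"delta_rot":[0,0,0],"claw":1},{"xyz":[3.7,0,0],"delta_rot":[0,0,0],"claw":1},{"xyz":[3.85,0,0],"delta_rot":[0,0,0],"claw":1},{"xyz":[3.85,0,0],"delta_rot":[0,0,0],"claw":1},{"xyz":[3.85,0,0],"delta_rot":[0,0,0],"claw":1}]' 35
```

```text
time_s: 9.62
tcp_pos: [0.6102, -0.1327, 0.1681]
eef_rot: [-180.0, 0.0, -92.3]
contact_force: [-0.0, -0.0, -4.8]
gripper_width: 0.0095
gripper_force: 35.0
```

```bash
python3 -m crank '[{"xyz":[0,0,0.08],"delta_rot":[0,0,0],"claw":1},{"xyz":[0,0,0.15],"delta_rot":[0,0,0],"claw":1},{"xyz":[0,0,0.2],"delta_rot":[0,0,0],"claw":1},{"xyz":[0,0,0.22],"delta_rot":[0,0,0],"claw":1},{"xyz":[0,0,0.22],"delta_rot":[0,0,0],"claw":1},{"xyz":[0,0,0.22],"delta_rot":[0,0,0],"claw":1}]' 35
```

```text
time_s: 10.38
tcp_pos: [0.6102, -0.1329, 0.1615]
eef_rot: [-180.0, 0.0, -92.4]
contact_force: [-0.5, -0.5, -5.2]
gripper_width: 0.0094
gripper_force: 35.0
```

Not down yet (still about −5 N). Lowering a touch more.

```bash
python3 -m crank '[{"xyz":[0,0,0.03],"delta_rot":[0,0,0],"claw":1},{"xyz":[0,0,0.05],"delta_rot":[0,0,0],"claw":1},{"xyz":[0,0,0.05],"delta_rot":[0,0,0],"claw":1},{"xyz":[0,0,0.05],"delta_rot":[0,0,0],"claw":1}]' 35
```

```text
time_s: 10.88
tcp_pos: [0.6102, -0.133, 0.1614]
eef_rot: [-179.9, -0.0, -92.3]
contact_force: [-4.8, 2.1, 4.9]
gripper_width: 0.0096
gripper_force: 35.0
```

```bash
python3 -m crank '[{"xyz":[0,0,0],"delta_rot":[0,0,0],"claw":0.66},{"xyz":[0,0,0],"delta_rot":[0,0,0],"claw":0.66},{"xyz":[0,0,0],"delta_rot":[0,0,0],"claw":0.66},{"xyz":[0,0,0],"delta_rot":[0,0,0],"claw":0.66},{"xyz":[0,0,-0.5],"delta_rot":[0,0,0],"claw":0.66},{"xyz":[0,0,-1.2],"delta_rot":[0,0,0],"claw":0.66},{"xyz":[0,0,-2],"delta_rot":[0,0,0],"claw":0.66},{"xyz":[-3.7,0,-2],"delta_rot":[0,0,0],"claw":1},{"xyz":[-3.7,0,-2],"delta_rot":[0,0,0],"claw":1},{"xyz":[-3.7,0,-2],"delta_rot":[0,0,0],"claw":1},{"xyz":[-3.7,0,-2],"delta_rot":[0,0,0],"claw":1},{"xyz":[-3.7,0,-2],"delta_rot":[0,0,0],"claw":1}]' 20
python3 - <<'E'
from plant import optics
from h import *
t=optics.capture("top");b=optics.capture("side")
a=t["img"][140:270,225:425];b=b["img"][190:290,300:500]
cv2.imwrite("pics/p4.png",np.vstack([cv2.resize(x,None,fx=k,fy=k,interpolation=cv2.INTER_CUBIC) for x,k in((a,2.5),(b,2.5))]))
for y in(.083,-.115): print(y,proj(t,(.6155,-.0184-.032,.178)),proj(t,(.61,-.1333,.183)))
E
```

```text
time_s: 12.38
tcp_pos: [0.6147, -0.0228, 0.2203]
eef_rot: [-180.0, -0.0, -92.4]
contact_force: [-0.1, -0.6, 0.1]
gripper_width: 0.0005
gripper_force: 0.0
0.083 [[339.75337912 193.44799946]] [[372.26593902 194.25443295]]
-0.115 [[339.75337912 193.44799946]] [[372.26593902 194.25443295]]
```

View pics/p4.png

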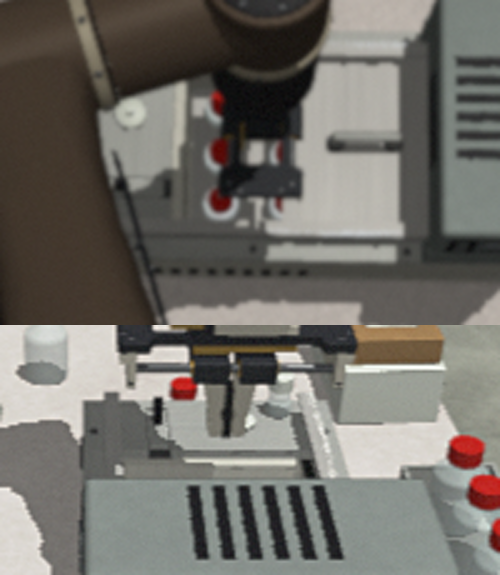

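The hatch lies in its channels with the handle at about full-image (371.6,195), against (372.3,194) predicted. The bottle caps are showing and the shut fingers sit behind the rear flange. Next I'll lower and push.

```bash
python3 -m crank '[{"xyz":[0,0,0.8],"delta_rot":[0,0,0],"claw":1},{"xyz":[0,0,1.6],"delta_rot":[0,0,0],"claw":1},{"xyz":[0,0,2.1],"delta_rot":[0,0,0],"claw":1},{"xyz":[0,0,2.1],"delta_rot":[0,0,0],"claw":1},{"xyz":[0.2,0,2.1],"delta_rot":[0,0,0],"claw":1},{"xyz":[0.4,0,2.1],"delta_rot":[0,0,0],"claw":1},{"xyz":[0.6,0,2.1],"delta_rot":[0,0,0],"claw":1},{"xyz":[0.8,0,2.1],"delta_rot":[0,0,0],"claw":1},{"xyz":[1.0,0,2.1],"delta_rot":[0,0,0],"claw":1},{"xyz":[1.2,0,2.1],"delta_rot":[0,0,0],"claw":1},{"xyz":[1.4,0,2.1],"delta_rot":[0,0,0],"claw":1}]' 20
```

```text
time_s: 13.85
tcp_pos: [0.6138, -0.0635, 0.1579]
eef_rot: [-179.9, 0.1, -92.3]
contact_force: [0.1, 5.6, 3.2]
gripper_width: 0.0008
gripper_force: 2.8
```

```bash
python3 -m crank '[{"xyz":[0.2,0,0],"delta_rot":[0,0,0],"claw":1},{"xyz":[0.4,0,0],"delta_rot":[0,0,0],"claw":1},{"xyz":[0.6,0,0],"delta_rot":[0,0,0],"claw":1},{"xyz":[0.75,0,0],"delta_rot":[0,0,0],"claw":1},{"xyz":[0.9,0,0],"delta_rot":[0,0,0],"claw":1},{"xyz":[1.0,0,0],"delta_rot":[0,0,0],"claw":1},{"xyz":[1.1,0,0],"delta_rot":[0,0,0],"claw":1},{"xyz":[1.15,0,0],"delta_rot":[0,0,0],"claw":1}]' 20
```

```text
time_s: 14.85
tcp_pos: [0.6123, -0.098, 0.158]
eef_rot: [-179.9, 0.1, -92.3]
contact_force: [-0.3, 6.1, 3.5]
gripper_width: 0.0002
gripper_force: 2.9
```

```bash
python3 -m crank '[{"xyz":[0.05,0,0],"delta_rot":[0,0,0],"claw":1},{"xyz":[0.1,0,0],"delta_rot":[0,0,0],"claw":1},{"xyz":[0.15,0,0],"delta_rot":[0,0,0],"claw":1},{"xyz":[0.2,0,0],"delta_rot":[0,0,0],"claw":1},{"xyz":[0.2,0,0],"delta_rot":[0,0,0],"claw":1}]' 20
```

```text
time_s: 15.48
tcp_pos: [0.6121, -0.1024, 0.158]
eef_rot: [-179.9, 0.2, -92.3]
contact_force: [-0.3, 11.5, 5.8]
gripper_width: 0.0005
gripper_force: 6.3
```

```bash
python3 -m crank '[{"xyz":[0.05,0,0],"delta_rot":[0,0,0],"claw":1},{"xyz":[0.1,0,0],"delta_rot":[0,0,0],"claw":1},{"xyz":[0.15,0,0],"delta_rot":[0,0,0],"claw":1},{"xyz":[0.15,0,0],"delta_rot":[0,0,0],"claw":1}]' 20
```

```text
time_s: 15.98
tcp_pos: [0.612, -0.1027, 0.158]
eef_rot: [-179.8, 0.5, -92.3]
contact_force: [-4.8, 32.5, 10.6]
gripper_width: 0.0004
gripper_force: 16.2
```

The hatch is firmly against the stop (32 N for 0.3 mm more) at the expected place. Backing off slowly and rising.

```bash
python3 -m crank '[{"xyz":[-0.1,0,0],"delta_rot":[0,0,0],"claw":1},{"xyz":[-0.3,0,0],"delta_rot":[0,0,0],"claw":1},{"xyz":[-0.8,0,0],"delta_rot":[0,0,0],"claw":1},{"xyz":[-1.0,0,-1],"delta_rot":[0,0,0],"claw":1},{"xyz":[-1,0,-3],"delta_rot":[0,0,0],"claw":1},{"xyz":[-1,0,-5],"delta_rot":[0,0,0],"claw":1},{"xyz":[-1,4,-5],"delta_rot":[0,0,0],"claw":1},{"xyz":[-1,4,-5],"delta_rot":[0,0,0],"claw":1},{"xyz":[-1,6,-5],"delta_rot":[0,0,0],"claw":1},{"xyz":[-1,6,-5],"delta_rot":[0,0,0],"claw":1},{"xyz":[-1,6,-5],"delta_rot":[0,0,0],"claw":1},{"xyz":[-1,6,-5],"delta_rot":[0,0,0],"claw":1}]' 20
python3 - <<'E'
from plant import optics
from h import *
t=optics.capture("top")
print("flange top at home",proj(t,[(.6155-.0413*.097+s*.045,-.0184-.097-s*.0019,.178) for s in(-1,1)]),"stud",proj(t,(.5703+.0009,.1225,.166)))
cv2.imwrite("pics/p5.png",cv2.resize(t["img"][130:270,225:425],None,fx=4,fy=4,interpolation=cv2.INTER_CUBIC))
E
```

```text
time_s: 17.48
tcp_pos: [0.4333, -0.0715, 0.3067]
eef_rot: [180.0, -0.0, -92.4]
contact_force: [-0.4, -0.3, 0.4]
gripper_width: 0.0003
gripper_force: 0.0
flange top at home [[364.97123278 211.45387986]
 [365.22837438 177.42297979]] stud [[273.28549206 212.84036752]]
```

View pics/p5.png

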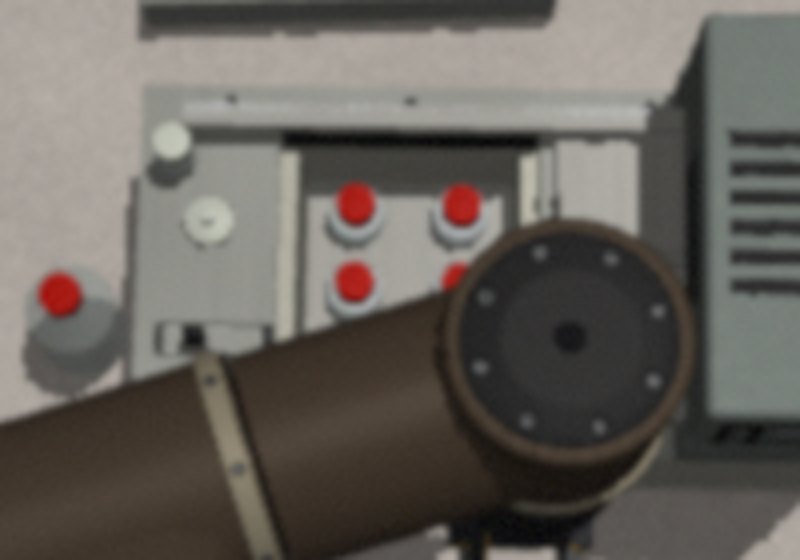

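The final view shows the well open with bottle caps visible, the hatch's rear edge at crop x≈553 just past the recess edge (540), the stud drawn at (192,338), and the jar, filter and bottle_a unmoved. Handing in.

```bash
python3 -c "
from plant import job;print(job.close_job())"
```

```text
the job is handed in; nothing more can be done
None
```

I handed the job in at about 17.5 s of the 48 s, with no verdict returned: the bolt is drawn to its stop, the hatch was set down and let go, then slid home against its stop and released; the jar, filter and bottle by the well look unmoved, and I didn't check the other bystanders at the end.

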